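# Start the nut grinder and hold its lid down

## Task

Start the nut grinder: on its front panel press the round power key, then the square key with three pips (fine), then the wide key (run while held), one at a time and each fully down, and leave the square key with one pip alone. Then pick up the grinder's black lid from the chopping board by its grip bar, press it down over the bowl until it clicks on, and keep pressing past the click until the lid and the sprung ring under it will go no further. Finish like that, with the hand still holding the lid fully down so that the grinder keeps running, and do not push the other things about.

Things in the scene. Friction and masses are not known exactly. Their poses are not given: they have to be found in the camera images.
- grinder: Electric nut grinder, fixed on suction feet. Black plinth 198 x 170 mm, 33 mm high, with a sloping panel of four keys on its -x side (towards the robot); on it a round steel motor housing, 124 mm across, its deck 75 mm up, and in the middle of the deck the steel bowl collar, which the lid goes over. Origin on the worktop under the bowl's axis, z up; the plinth spans x -133 to +65 mm.
- bowl_top (a point): Centre of the top of the bowl collar, on the bowl's axis, 108 mm above the worktop. The collar is 65 mm across; its top 10 mm taper to 50 mm, so the lid centres itself from about 4 mm off. Four sprung steel balls stand 4 to 5 mm out of its side 90 mm above the worktop: the lid's catches.
- key_power_top (a point): Centre of the top of the round power key, 22 mm across, first from the left (+y end of the row), about 46 mm above the worktop. The keys stand 6 mm proud in a row along the grinder's y, 38 mm apart. Each is sprung: 1 N starts it, 4 mm travel, 4 N fully down, comes back up by itself. The panel rises 0.15 rad away from the robot; a straight-down press works.
- key_coarse_top (a point): Centre of the top of the square key with one pip (coarse), 20 x 20 mm, second from the left; not to be pressed.
- key_fine_top (a point): Centre of the top of the square key with three pips in a row (fine), 20 x 20 mm, third from the left. Sprung like the power key.
- key_hold_top (a point): Centre of the top of the wide key with a bar mark (run while held), 20 x 30 mm, the last, at the right end (-y). Sprung like the power key.
- key_power (a joint): Travel of the power key: 0 up, 0.004 m fully down; counts as pressed beyond 0.0025, as up below 0.001.
- key_coarse (a joint): Travel of the coarse key, as for the power key.
- key_fine (a joint): Travel of the fine key, as for the power key.
- key_hold (a joint): Travel of the run-while-held key, as for the power key.
- run_ring (a joint): Travel of the sprung grey ring, 89 mm across, round the foot of the collar, on which the lid's rim comes to stand: 0 up (its top 82 mm above the worktop), grows downwards. 4 N starts it, 1 N more per mm. The grinder runs while it is more than 0.003 m down; at 0.005 the lid's ceiling meets the collar, a hard stop. Let go, it lifts the lid back to the click position and the grinder stops.
- lid: The grinder's black lid, a deep cap 83 mm across, 64 mm high with its grip, 90 g, standing upright on the chopping board. Origin at the centre of its underside, z up. Hollow: 67 mm across inside the bead at its lower edge, ceiling 31 mm up, outer top 36 mm up; on that a grip bar 52 mm long (along the lid's x), 26 mm thick (along y), 28 mm high. It fits at any turn about z.
- lid_grip (a point): Centre of the top of the grip bar, 64 mm above the lid's underside. Heights of the underside over the worktop while it goes on: at 94 mm the bead meets the ball catches; pushing over them takes about 12 N (some 20 N if 4 mm off centre); the force falls to nothing at 87 mm (the click, the lid then pulls itself down to the run ring at 82 mm); fully down is 77 mm.
- chopping_board: Wooden chopping board 220 x 320 x 21 mm, lies fixed; origin at the centre of its underside, top 21 mm up.
- garlic: Garlic bulb, 58 mm, on the board; bystander.
- lemon: Lemon, 72 x 55 x 56 mm, on the board; bystander.
- mug: Striped mug, 86 mm across, 90 mm high, behind the grinder; bystander.
- water_glass: Empty drinking glass, 81 mm across, 92 mm high, behind the grinder; bystander.
- teaspoon: Teaspoon, 130 mm, at the front left; bystander.
- tuna_tin: Small food tin, 75 mm across, 58 mm high, at the front right; bystander.
- peeler: Vegetable peeler, 170 mm, at the front left, before the hob; bystander.

How it is judged:
By the outcome, as a careful person would: the job done as asked, in the order asked, and still so for the second after the job is handed in, while the arm keeps its last pose, push and grip.
It also fails if it takes over 69 s, if anything falls off the work surface, if the arm or the gripper's body presses on something with over 40 N, if the wrist force passes 120 N, or if a joint passes its speed limit or range.

## Robot

A 7-joint arm with a two-finger parallel gripper is mounted at the origin on a cart in front of the work surface, level with it; the furniture and walls round the work are solid. World frame = base frame: x ahead of the robot, y to its left, z up, the work surface at z = 0. Lengths are in m, angles in rad, forces in N, time in s.
With the tool pointing down it reaches from about 0.4 to 0.9 m from the base axis. Payload 5.6 kg.
Tool frame: the origin (TCP) lies at the very end of the fingers, on their centre line; the grasp point (between the pads) lies 19 mm behind it; z points along the fingers, y is the line along which they close (so a half turn about z gives the same grasp; the last joint's range is limited). The gripper opens to 92 mm and grips with 3 to 60 N. Pads are 20 mm wide; open, the fingers measure 128 mm over their backs; the gripper's body (75 mm by 189 mm) begins 69 mm behind the grasp point.
Start: joints at [1.092, 0.468, -0.012, 1.603, 0.006, 1.071, -0.056], TCP at [0.274, -0.589, 0.215] pointing down, gripper open.
Joint ranges: [-2.53, 2.53], [-0.31, 2.02], [-1.57, 1.55], [0.28, 2.44], [-1.29, 4.43], [0.15, 1.84], [-2.92, 2.92]. Speed limits (rad/s): [2.57, 2.57, 3.14, 3.14, 3.14, 3.14, 3.14].

## Interface

Orientations are given as [roll, pitch, yaw] about the fixed x, y, z axes, in that order (R = Rz(yaw) Ry(pitch) Rx(roll)).
In Python, from station import telemetry, grab_frame, get_calibration, job_done gives the robot as it stands.
- The arm moves only by the tool arm_command, never from a script. Its argument "series" is a list of rows, each a list of 7 numbers: the finger opening in mm, from 0 to 91.9, then the shift along the tool's x, y, z each as a share of 0.02 m, from -1 to 1, then the turn, a rotation vector about the tool's x, y, z each as a share of 0.1 rad, from -1 to 1. In form: [[jaw, dx, dy, dz, rx, ry, rz], ...]. A call has 1 to 5 rows; each row shifts and turns the commanded pose from where the row before left it, along the tool's axes as they then stand; what a row does not reach is not made up. A row lasts 1/12 s, in which the tool goes at most 41.7 mm and 7.16 degrees, less where a joint would pass 70% of its speed; a pose out of reach is approached as far as the arm can. A call with a number of a shift or a turn outside -1 to 1 is refused whole. A call with a gripper value outside its range is refused whole. The fingers move at their own pace and stop on an object; the grip force is fixed at half the most. Time passes only in rows, so rows that do not move let the fingers close. It gives the time, the measured TCP pose, the force, the opening and the grip force at its end, in the units of the state.
- telemetry.sense(): the state, without advancing time (a new reading comes with each control period).
- grab_frame(name): name is "scene" or "side" or "wrist"; returns the picture (420x560x3 uint8, blue, green, red); there is no depth.
- get_calibration(name): a dict with "K" (3x3 intrinsics, pixels), "R" (3x3) and "t" (3): a world point X has camera coordinates R X + t. Camera axes: x right, y down, z forward; pixel columns grow to the right and rows downward; lengths in m; the calibration is good to about 2 mm. A picture is of the moment at which its call begins: read the wrist's pose just before it. get_calibration takes no time and is no camera call; for the wrist camera it gives the pose at the moment of the call.
- job_done(): hands the job in; it is judged then, once.
The state is a dict: "time": time; "joints": joint angles; "joint_velocities": joint speeds; "effort": joint torques, N m; "eef_pos": TCP position; "orientation": TCP orientation; "force": force on the tool from outside, world axes, zero at the start; "ft_torque": the same for the moment, N m; "finger_gap": finger opening in m; "gripper_force": force on a finger pad.
Only numpy, scipy, OpenCV 4.12 (cv2) and the standard library are available. Lean on these libraries where they do the work, as an engineer would, in place of code of your own. Each camera call takes 0.05 s, during which the arm holds its last target. There are 200 camera calls.

## Working session

There is one attempt and no reset: what is moved stays moved. The work goes in short steps, Python scripts to look and compute and a tool call to move; the robot and the scene stay as the last step left them, time stands still between calls to the robot, and variables do not carry over. Pictures are saved under pics/ and viewed, at most 10 in all, crops included, and the job is handed in when it is done.

Besides the shell and the picture viewer there is one more tool, called after "Emit:" by a JSON object that holds its "name" and its "arguments". arm_command: Moves the arm, as the interface text tells. Its arguments: {"type":"object","properties":{"series":{"type":"array"}},"required":["series"]}

```bash
mkdir -p pics; ls
cat > h.py <<'E'
import numpy as np, cv2
from station import telemetry, grab_frame, get_calibration, job_done
def ray(c,px):
    K,R,t=[np.array(c[k],float) for k in('K','R','t')]
    d=R.T@np.linalg.solve(K,[px[0],px[1],1.]); return -R.T@t,d/np.linalg.norm(d)
def plane(c,px,z):
    o,d=ray(c,px); return o+d*(z-o[2])/d[2]
def tri(cs,pxs):
    A=np.zeros((3,3));b=np.zeros(3);rs=[ray(c,p) for c,p in zip(cs,pxs)]
    for o,d in rs:
        P=np.eye(3)-np.outer(d,d);A+=P;b+=P@o
    X=np.linalg.solve(A,b); return X,[float(np.linalg.norm((np.eye(3)-np.outer(d,d))@(X-o))) for o,d in rs]
def proj(c,X):
    K,R,t=[np.array(c[k],float) for k in('K','R','t')]
    p=K@(R@np.array(X)+t); return p[:2]/p[2]
E
python3 - <<'E'
from h import *
s=telemetry.sense();print(s)
a=[grab_frame(n) for n in('scene','side','wrist')]
for n,i in zip(('scene','side','wrist'),a):
    cv2.imwrite(f'pics/{n}0.png',i); c=get_calibration(n);o,d=ray(c,(280,210));print(n,o,d,np.array(c['K'])[0,0])
E
```

```text
pics
{'time': 0.0, 'joints': array([ 1.09200026,  0.46840437, -0.01157815,  1.60361794,  0.00597751,
        1.07140537, -0.05628668]), 'joint_velocities': array([ 1.58674007e-03,  5.48855041e-04, -4.32551173e-04,  1.18545433e-03,
       -5.56868999e-05,  8.44470410e-04, -2.24830042e-04]), 'effort': array([ 1.35556820e-03, -5.20564485e+01, -1.18094144e-02, -2.43745583e+01,
       -5.66399388e-02,  1.73448661e-02,  1.83061106e-04]), 'eef_pos': array([ 0.27406571, -0.58874792,  0.21362505]), 'orientation': array([-3.13979582e+00,  1.16587164e-04,  4.35712683e-01]), 'force': array([ 0.78454989, -0.54518144,  0.18532963]), 'ft_torque': array([ 0.00679771, -0.04823621, -0.01239541]), 'gripper_force': 0.0, 'finger_gap': 0.0921213626621901}
scene [-0.07649696  1.12607178  0.71253498] [ 0.44754039 -0.77549508 -0.44532571] 439.7524062977652
side [ 0.62667847 -0.76481983  1.41717848] [-0.05612753  0.48525064 -0.87257178] 518.5708922166966
wrist [ 0.34380182 -0.55477739  0.38370769] [-0.23788333 -0.11142547 -0.96488128] 344.85037845121343
```

View pics/scene0.png

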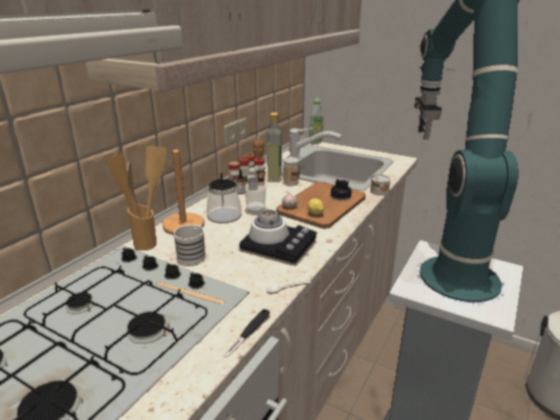

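View pics/side0.png

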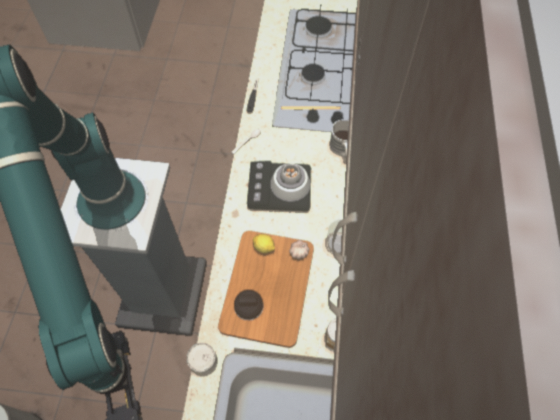

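The scene view shows the grinder at about (270,232) and the lid at about (342,188). In the side view the bowl is at (291,175), the lid at (248,304), and the keys are at x≈259, y 167–198.

Run:
```python
from h import *
cs=get_calibration('scene');c=get_calibration('side')
for n,p,z in(('bowl',(291,172),.108),('k1',(260,167),.046),('k4',(257,198),.046),('lid',(248,299),.085),('boardcorner',(221,335),.021),('lemon',(263,243),.05),('garlic',(299,250),.05),('cupboard',(355,200),.5),('mug',(340,135),.09),('tin',(202,358),.058)):
    print(n,plane(c,p,z).round(3))
w=get_calibration('wrist');s=telemetry.sense()
from scipy.spatial.transform import Rotation as Ro
T=Ro.from_euler('xyz',s['orientation']).as_matrix();o,d=ray(w,(280,210))
print('cam in tool',T.T@(o-s['eef_pos']),T.T@d, 'imgx in tool',T.T@np.array(w['R'])[0],T)
```

```text
bowl [0.56  0.098 0.108]
k1 [0.457 0.146 0.046]
k4 [0.463 0.032 0.046]
lid [ 0.487 -0.305  0.085]
boardcorner [ 0.423 -0.392  0.021]
lemon [ 0.502 -0.12   0.05 ]
garlic [ 0.609 -0.13   0.05 ]
cupboard [ 0.718 -0.214  0.5  ]
mug [0.7   0.269 0.09 ]
tin [ 0.39  -0.466  0.058]
cam in tool [ 0.07753088 -0.00174232 -0.16986054] [-0.26256468  0.00192134  0.96491248] imgx in tool [ 4.87670665e-04  9.99999869e-01 -1.54001068e-04] [[ 9.06548584e-01  4.22100920e-01 -6.90933787e-04]
 [ 4.22101467e-01 -9.06547816e-01  1.18689417e-03]
 [-1.25375395e-04 -1.36762139e-03 -9.99999057e-01]]
```

View pics/wrist0.png

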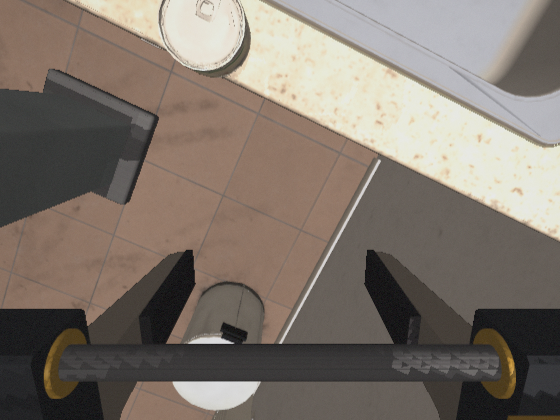

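The wrist view at the start shows the tin at (203,30), the sink at right and the fingers at the bottom; image-up is tool +x. Next I move over the lid.

Emit:
{"name": "arm_command", "arguments": {"series": [[0,0.95,-0.5,0,0,0,0],[0,0.95,-0.5,0,0,0,0],[0,0.95,-0.5,0,0,0,0],[0,0.95,-0.5,0,0,0,0],[0,0.95,-0.5,0,0,0,0]]}}

```text
time: 0.57
eef_pos: [0.3397, -0.5028, 0.2142]
orientation: [-3.141, 0.0, 0.436]
force: [0.6, -0.1, -0.0]
finger_gap: 0.0606
gripper_force: 0.0
```

Emit:
{"name": "arm_command", "arguments": {"series": [[0,0.95,-0.5,0,0,0,0],[0,0.95,-0.5,0,0,0,0],[0,0.95,-0.5,0,0,0,0],[0,0.95,-0.5,0,0,0,0],[0,0,0,0,0,0,0]]}}

```text
time: 0.98
eef_pos: [0.3949, -0.4311, 0.2144]
orientation: [-3.14, -0.002, 0.442]
force: [-0.2, -0.2, 0.5]
finger_gap: 0.0273
gripper_force: 0.0
```

```bash
cat > snap.py <<'E'
import sys,pickle
from h import *
s=telemetry.sense();c=get_calibration('wrist');i=grab_frame('wrist')
pickle.dump((s,c,i),open(f'pics/{sys.argv[1]}.pkl','wb'));cv2.imwrite(f'pics/{sys.argv[1]}.png',i)
print(s['time'],s['eef_pos'].round(4),s['orientation'].round(4),s['force'].round(1),s['finger_gap'])
E
python3 snap.py w1
```

```text
0.9833 [ 0.3949 -0.4311  0.2144] [-3.1399e+00 -2.2000e-03  4.4250e-01] [-0.2 -0.2  0.5] 0.027304750321548374
```

Emit:
{"name": "arm_command", "arguments": {"series": [[0,0.95,-0.5,0,0,0,0],[0,0.95,-0.5,0,0,0,0],[0,0.95,-0.5,0,0,0,0],[0,0.95,-0.5,0,0,0,0],[0,0.95,-0.5,0,0,0,0]]}}

```text
time: 1.45
eef_pos: [0.4559, -0.3507, 0.2144]
orientation: [3.141, 0.001, 0.434]
force: [-0.2, 0.2, 0.1]
finger_gap: 0.0007
gripper_force: 0.0
```

Emit:
{"name": "arm_command", "arguments": {"series": [[0,0.95,-0.5,0,0,0,0],[0,0.95,-0.5,0,0,0,0],[0,0,0,0,0,0,0]]}}

```text
time: 1.7
eef_pos: [0.4847, -0.3128, 0.2145]
orientation: [-3.141, -0.002, 0.441]
force: [0.4, 0.0, 0.3]
finger_gap: 0.0003
gripper_force: 0.0
```

```bash
python3 snap.py w2; python3 -c "
import cv2,numpy as np
cv2.imwrite('pics/m12.png',cv2.resize(np.hstack([cv2.imread('pics/w1.png'),cv2.imread('pics/w2.png')]),(800,300)))"
```

```text
1.7 [ 0.4847 -0.3128  0.2145] [-3.1406e+00 -1.7000e-03  4.4060e-01] [0.4 0.  0.3] 0.0003112385846901853
```

View pics/m12.png

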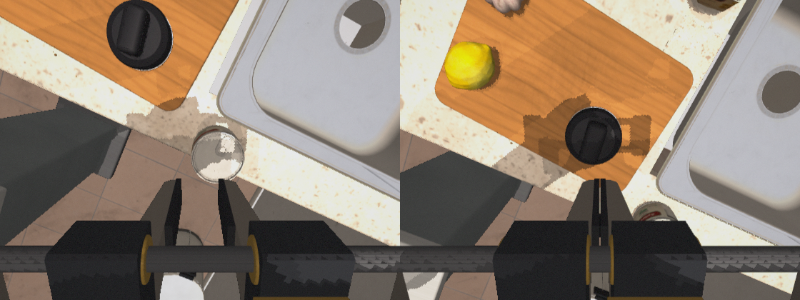

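Left half (w1): the lid is at about (194,47) in full-image pixels, at the top of the frame. Right half (w2): the lid is at about (271,190), with the bar nearly vertical in the image. A contrast-stretched crop should give the bar edges.

Run:
```python
from h import *
import pickle
out=[]
for n,(x0,y0) in(('w1',(140,0)),('w2',(220,140))):
    i=pickle.load(open(f'pics/{n}.pkl','rb'))[2]
    hsv=cv2.cvtColor(i,cv2.COLOR_BGR2HSV)
    m=((i.max(2)<75)).astype(np.uint8)
    m[235:]=0
    k,l,st,ce=cv2.connectedComponentsWithStats(m)
    for j in range(1,k):
        if st[j,4]>800: print(n,st[j],ce[j].round(1))
    cr=i[y0:y0+110,x0:x0+110]
    out.append(cv2.resize(np.clip(cr.astype(float)*3.2,0,255).astype(np.uint8),(396,396),interpolation=cv2.INTER_CUBIC))
cv2.imwrite('pics/c12.png',np.hstack(out))
```

```text
w1 [ 149    0   92   98 6987] [194.6  48.3]
w1 [    0   135   169   100 12344] [ 78.5 193.4]
w2 [ 231  151   80   80 4942] [270.5 190.3]
w2 [  18  211  107   24 1301] [ 70.8 226.6]
```

View pics/c12.png

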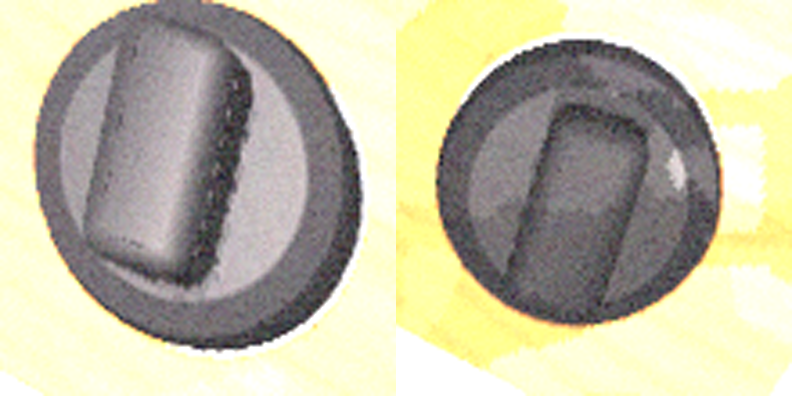

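The crop shows the bar's top face. Its corners are about (164,105), (249,130), (209,315) and (114,285) in the right tile, and it is centred near (160,150) in the left tile.

Run:
```python
from h import *
import pickle
D={n:pickle.load(open(f'pics/{n}.pkl','rb')) for n in('w1','w2')}
c1,c2=D['w1'][1],D['w2'][1]
q2=np.array([(164,105),(249,130),(209,315),(114,285)])/3.6+(220,140)
q1=np.array([(125,25),(225,60),(185,275),(85,245)])/3.6+(140,0)
for a,b in zip(list(q1)+[q1.mean(0)],list(q2)+[q2.mean(0)]):
    X,r=tri([c1,c2],[a,b]);print(X.round(4),np.round(r,4))
for c,q in((c1,q1),(c2,q2)):
    P=np.array([plane(c,p,.085) for p in q])[:,:2]
    e=P[0]-P[3];f=P[1]-P[2];w=P[1]-P[0]
    print('centre',P.mean(0).round(4),'yaw',np.arctan2(e[1],e[0]),np.arctan2(f[1],f[0]),'w dir',np.arctan2(w[0],-w[1]),'len',np.linalg.norm(e),np.linalg.norm(w))
# silhouettes: tangent silhouettes on board plane
for n,c in(('w1',c1),('w2',c2)):
    i=D[n][2]; m=(i.max(2)<75).astype(np.uint8);m[235:]=0
    k,l,st,ce=cv2.connectedComponentsWithStats(m)
    j=[j for j in range(1,k) if abs(ce[j]-(194,48) if n=='w1' else ce[j]-(270,190)).max()<15 and st[j,4]>2000][0]
    ct=max(cv2.findContours((l==j).astype(np.uint8),0,cv2.CHAIN_APPROX_NONE)[0],key=len)
    for z in(.03,.045):
        P=np.array([plane(c,p[0],z)[:2] for p in ct if p[0][1]>2],np.float32);print(n,z,cv2.minEnclosingCircle(P), P.mean(0))
```

```text
[ 0.5055 -0.2854  0.0731] [0.0017 0.0017]
[ 0.5087 -0.3076  0.0717] [0.0017 0.0017]
[ 0.4626 -0.3183  0.0811] [0.0015 0.0015]
[ 0.4584 -0.2935  0.0759] [0.001 0.001]
[ 0.4841 -0.3012  0.0754] [0.0015 0.0015]
centre [ 0.4818 -0.3033] yaw 0.16203951230521918 0.17952975362725412 w dir 0.13420762165112674 len 0.0454296737846639 0.02204196257414085
centre [ 0.487  -0.3014] yaw 0.16037286075281454 0.23713877376264716 w dir 0.15375000100944347 len 0.04725698627723985 0.02147027741238085
w1 0.03 ((0.4837633967399597, -0.2986690104007721), 0.043634284287691116) [ 0.48003587 -0.3003955 ]
w1 0.045 ((0.48292508721351624, -0.3028181791305542), 0.04179194197058678) [ 0.47935537 -0.3044716 ]
w2 0.03 ((0.481411337852478, -0.3025982677936554), 0.04270174354314804) [ 0.48196098 -0.30179662]
w2 0.045 ((0.48447880148887634, -0.3015748858451843), 0.0408988855779171) [ 0.4850052  -0.30080718]
```

The lid is at about (0.484,-0.302), with its bar top roughly 0.08 m up. I'll refine this on return. Now to the grinder.

Emit:
{"name": "arm_command", "arguments": {"series": [[0,0.4,-0.98,0,0,0,0],[0,0.4,-0.98,0,0,0,0],[0,0.4,-0.98,0,0,0,0],[0,0.4,-0.98,0,0,0,0],[0,0.4,-0.98,0,0,0,0]]}}

```text
time: 2.17
eef_pos: [0.4762, -0.2117, 0.2145]
orientation: [3.141, 0.001, 0.432]
force: [0.0, 0.5, 0.4]
finger_gap: 0.0007
gripper_force: 0.0
```

Emit:
{"name": "arm_command", "arguments": {"series": [[0,0.4,-0.98,0,0,0,0],[0,0.4,-0.98,0,0,0,0],[0,0.4,-0.98,0,0,0,0],[0,0.4,-0.98,0,0,0,0],[0,0.4,-0.98,0,0,0,0]]}}

```text
time: 2.58
eef_pos: [0.4716, -0.1059, 0.2145]
orientation: [3.141, 0.001, 0.432]
force: [0.1, -0.2, 0.2]
finger_gap: 0.0002
gripper_force: 0.0
```

Emit:
{"name": "arm_command", "arguments": {"series": [[0,0.4,-0.98,0,0,0,0],[0,0.4,-0.98,0,0,0,0],[0,0.4,-0.98,0,0,0,0],[0,0.4,-0.98,0,0,0,0],[0,0,0,0,0,0,-1]]}}

```text
time: 3.0
eef_pos: [0.4679, -0.018, 0.2147]
orientation: [-3.141, -0.001, 0.539]
force: [-0.5, -0.5, -0.5]
finger_gap: 0.0005
gripper_force: 0.0
```

Emit:
{"name": "arm_command", "arguments": {"series": [[0,0,0,0,0,0,-1],[0,0,0,0,0,0,-1],[0,0,0,0,0,0,-1],[0,0,0,0,0,0,-1],[0,0,0,0,0,0,-1]]}}

```text
time: 3.42
eef_pos: [0.4681, -0.0223, 0.2145]
orientation: [3.141, 0.001, 1.037]
force: [-0.3, -0.7, 0.9]
finger_gap: 0.0006
gripper_force: 0.0
```

Emit:
{"name": "arm_command", "arguments": {"series": [[0,0,0,0,0,0,-1],[0,0,0,0,0,0,-1],[0,0,0,0,0,0,-1],[0,0,0,0,0,0,-1],[0,0,0,0,0,0,-1]]}}

```text
time: 3.83
eef_pos: [0.4681, -0.0224, 0.2145]
orientation: [-3.141, 0.001, 1.537]
force: [0.3, -0.2, -0.3]
finger_gap: 0.0001
gripper_force: 0.0
```

Emit:
{"name": "arm_command", "arguments": {"series": [[0,0,0,0,0,0,0],[0,0,0,0,0,0,0]]}}

```text
time: 4.0
eef_pos: [0.4681, -0.0217, 0.2145]
orientation: [-3.141, 0.001, 1.53]
force: [-0.3, 0.8, 0.0]
finger_gap: 0.0004
gripper_force: 0.0
```

```bash
python3 snap.py w3
```

```text
4.0 [ 0.4681 -0.0217  0.2145] [-3.1414e+00  5.0000e-04  1.5302e+00] [-0.3  0.8  0. ] 0.0004091500769594971
```

Emit:
{"name": "arm_command", "arguments": {"series": [[0,1,0,0,0,0,0],[0,1,0,0,0,0,0],[0,1,0,0,0,0,0],[0,1,0,0,0,0,0],[0,0.5,0,0,0,0,0]]}}

```text
time: 4.47
eef_pos: [0.4713, 0.0719, 0.2147]
orientation: [3.141, -0.001, 1.536]
force: [1.3, 0.5, -0.9]
finger_gap: 0.0005
gripper_force: 0.0
```

Emit:
{"name": "arm_command", "arguments": {"series": [[0,0,0,0,0,0,0],[0,0,0,0,0,0,0]]}}

```text
time: 4.63
eef_pos: [0.4713, 0.0694, 0.2144]
orientation: [-3.141, 0.001, 1.535]
force: [-0.7, -0.3, 0.1]
finger_gap: 0.0006
gripper_force: 0.0
```

```bash
python3 snap.py w4; python3 -c "
import cv2,numpy as np
cv2.imwrite('pics/m34.png',cv2.resize(np.hstack([cv2.imread('pics/w3.png'),cv2.imread('pics/w4.png')]),(800,300)))"
```

```text
4.6333 [0.4713 0.0694 0.2144] [-3.1413e+00  7.0000e-04  1.5353e+00] [-0.7 -0.3  0.1] 0.0006263523450197188
```

View pics/m34.png

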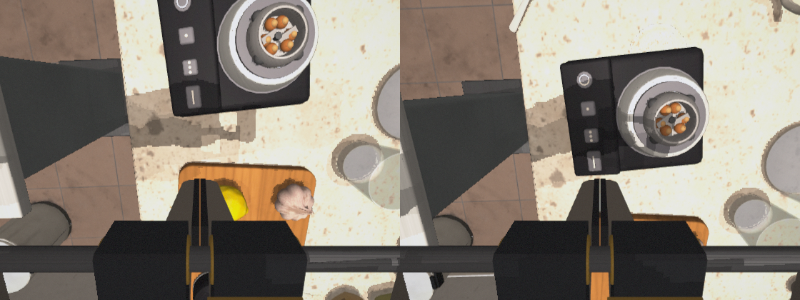

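Both views show the four keys in a column. In w4 full pixels they run power ≈(258,111), coarse (263,151), fine (267,189), hold (272,227), with the bowl at about (377,165).

Run:
```python
from h import *
import pickle
D={n:pickle.load(open(f'pics/{n}.pkl','rb')) for n in('w3','w4')}
G={'w3':[(255,6),(260,50),(266,94),(272,136)],'w4':[(258,111),(263,151),(267,189),(272,227)]}
Q={}
for n in G:
    i=D[n][2];g=cv2.cvtColor(i,cv2.COLOR_BGR2GRAY);Q[n]=[]
    for x,y in G[n]:
        r=17;y0=max(0,y-r);p=g[y0:y+r,x-r:x+r]
        m=(p>70).astype(np.uint8);m=cv2.morphologyEx(m,cv2.MORPH_CLOSE,np.ones((5,5)))
        k,l,st,ce=cv2.connectedComponentsWithStats(m)
        j=1+np.argmin([np.hypot(*(ce[a]-(r,y-y0))) + (100 if st[a,4]<60 else 0) for a in range(1,k)]);
        b=st[j];ctr=np.array([x-r+b[0]+(b[2]-1)/2,y0+b[1]+(b[3]-1)/2]);Q[n].append(ce[j]+(x-r,y0))
        print(n,b,Q[n][-1].round(1),ctr)
for k in range(4):
    X,r=tri([D['w3'][1],D['w4'][1]],[Q['w3'][k],Q['w4'][k]])
    print(k,X.round(4),np.round(r,4),plane(D['w3'][1],Q['w3'][k],.046).round(4),plane(D['w4'][1],Q['w4'][k],.046).round(4))
a=D['w3'][2][0:140,290:450];b=D['w4'][2][90:230,290:450]
cv2.imwrite('pics/c34.png',cv2.resize(np.hstack([a,b]),None,fx=2.5,fy=2.5,interpolation=cv2.INTER_CUBIC))
```

```text
w3 [  5   0  25  17 321] [255.    6.5] [255.   8.]
w3 [  7   4  23  26 517] [261.   49.6] [261.   49.5]
w3 [  6   5  23  25 467] [266.   93.8] [266.  94.]
w3 [  5   0  22  34 645] [270.5 135.4] [270.5 135.5]
w4 [  6   5  22  25 414] [257.7 111. ] [257.5 111. ]
w4 [  7   8  21  21 372] [263.  151.6] [263. 152.]
w4 [  8   8  19  19 314] [267.1 189.5] [267. 189.]
w4 [  7   3  21  27 457] [271.6 226.5] [272. 226.]
0 [0.4514 0.1541 0.0298] [0. 0.] [0.4523 0.1497 0.046 ] [0.4524 0.1538 0.046 ]
1 [0.4555 0.1157 0.0436] [0.0001 0.0001] [0.4556 0.1153 0.046 ] [0.4555 0.116  0.046 ]
2 [0.4579 0.0779 0.0431] [0.0002 0.0002] [0.4582 0.0777 0.046 ] [0.4579 0.0785 0.046 ]
3 [0.4607 0.0401 0.048 ] [0.0001 0.0001] [0.4605 0.04   0.046 ] [0.4608 0.0394 0.046 ]
```

View pics/c34.png

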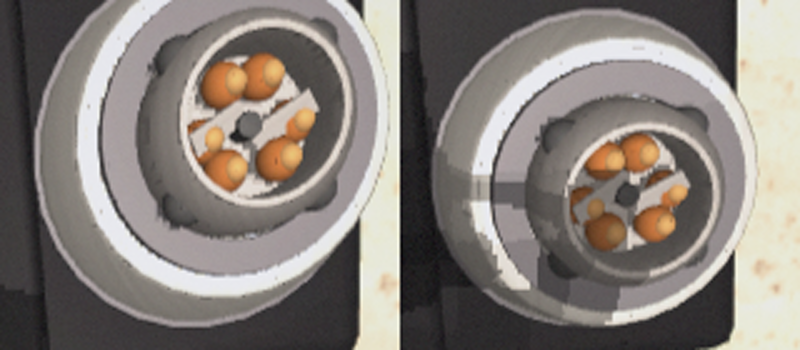

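Key spacing comes out at 38 mm, heights are 43–48 mm (46 expected), and grinder yaw is about 0.073. The left tile's bowl rim is centred at about (268,116), the right tile's at about (641,204). I'll compute the bowl and move above the power key.

Run:
```python
from h import *
import pickle
D={n:pickle.load(open(f'pics/{n}.pkl','rb')) for n in('w3','w4')}
c3,c4=D['w3'][1],D['w4'][1];p3=(397.2,46.4);p4=(386.4,171.6)
print(tri([c3,c4],[p3,p4]),plane(c3,p3,.108),plane(c4,p4,.108))
y=np.array([-.073,.997]);x=np.array([.997,.073]);m=(np.array([.4524,.1538])+[.4607,.0397])/2
B=tri([c3,c4],[p3,p4])[0][:2];print('bowl rel keys (grinder x,y)',x@(B-m),y@(B-m))
```

```text
(array([0.55729911, 0.10275628, 0.10862872]), [0.0003081718863634293, 0.00030817188636366626]) [0.55782171 0.10286283 0.108     ] [0.55716876 0.10267761 0.108     ]
bowl rel keys (grinder x,y) 0.10088532610672953 -0.001366421820779156
```

Emit:
{"name": "arm_command", "arguments": {"series": [[0,0.84,-0.22,0,0,0,0],[0,0.84,-0.22,0,0,0,0],[0,0.84,-0.22,0,0,0,0],[0,0.84,-0.22,0,0,0,0],[0,0.84,-0.22,0,0,0,0]]}}

```text
time: 5.1
eef_pos: [0.4525, 0.1537, 0.2145]
orientation: [3.141, 0.001, 1.532]
force: [-0.4, 0.2, -0.5]
finger_gap: 0.0004
gripper_force: 0.0
```

Emit:
{"name": "arm_command", "arguments": {"series": [[0,0,0,0.95,0,0,-0.35],[0,0,0,0.95,0,0,-0.35],[0,0,0,0.95,0,0,0],[0,0,0,0.95,0,0,0],[0,0,0,0.95,0,0,0]]}}

```text
time: 5.52
eef_pos: [0.4527, 0.1529, 0.1186]
orientation: [3.141, 0.001, 1.603]
force: [-0.4, -0.2, 0.0]
finger_gap: 0.0004
gripper_force: 0.0
```

Emit:
{"name": "arm_command", "arguments": {"series": [[0,0,0,0.95,0,0,0],[0,0,0,0.95,0,0,0],[0,0,0,0.5,0,0,0],[0,0,0,0,0,0,0],[0,0,0,0,0,0,0]]}}

```text
time: 5.93
eef_pos: [0.4524, 0.1541, 0.0715]
orientation: [-3.141, 0.0, 1.605]
force: [0.9, 0.3, 0.7]
finger_gap: 0.0004
gripper_force: 0.0
```

Emit:
{"name": "arm_command", "arguments": {"series": [[0,0,0,0.5,0,0,0],[0,0,0,0.5,0,0,0],[0,0,0,0.1,0,0,0],[0,0,0,0.1,0,0,0],[0,0,0,0,0,0,0]]}}

```text
time: 6.35
eef_pos: [0.452, 0.1546, 0.0473]
orientation: [-3.141, 0.001, 1.606]
force: [-0.7, -0.9, 0.8]
finger_gap: 0.0005
gripper_force: 0.5
```

Emit:
{"name": "arm_command", "arguments": {"series": [[0,0,0,0.1,0,0,0],[0,0,0,0.1,0,0,0],[0,0,0,0,0,0,0]]}}

```text
time: 6.6
eef_pos: [0.4526, 0.1548, 0.0437]
orientation: [3.141, 0.0, 1.606]
force: [-0.8, -0.2, 3.4]
finger_gap: 0.0003
gripper_force: 1.7
```

Emit:
{"name": "arm_command", "arguments": {"series": [[0,0,0,0.1,0,0,0],[0,0,0,0,0,0,0],[0,0,0,0,0,0,0]]}}

```text
time: 6.85
eef_pos: [0.4528, 0.1548, 0.0429]
orientation: [3.14, 0.001, 1.606]
force: [-3.3, -2.4, 16.2]
finger_gap: 0.0002
gripper_force: 7.8
```

Emit:
{"name": "arm_command", "arguments": {"series": [[0,0,0,0.05,0,0,0],[0,0,0,0,0,0,0]]}}

```text
time: 7.02
eef_pos: [0.4529, 0.1548, 0.0426]
orientation: [3.14, 0.001, 1.606]
force: [-4.8, -3.4, 23.0]
finger_gap: 0.0005
gripper_force: 12.1
```

Power bottomed out at a stop of about 16–23 N. Next is the fine key.

Emit:
{"name": "arm_command", "arguments": {"series": [[0,0,0,-0.25,0,0,0],[0,0,0,-1,0,0,0],[0,0,0,0,0,0,0],[0,0,0,0,0,0,0]]}}

```text
time: 7.35
eef_pos: [0.453, 0.1551, 0.0661]
orientation: [3.139, -0.001, 1.606]
force: [0.5, -0.5, -1.0]
finger_gap: 0.0005
gripper_force: 0.0
```

Emit:
{"name": "arm_command", "arguments": {"series": [[0,-0.76,0.03,0,0,0,0],[0,-0.76,0.03,0,0,0,0],[0,-0.76,0.03,0,0,0,0],[0,-0.76,0.03,0,0,0,0],[0,-0.76,0.03,0,0,0,0]]}}

```text
time: 7.77
eef_pos: [0.4574, 0.0782, 0.0647]
orientation: [-3.14, -0.0, 1.606]
force: [-0.4, 0.1, -0.2]
finger_gap: 0.0007
gripper_force: 0.0
```

Emit:
{"name": "arm_command", "arguments": {"series": [[0,0,0,0,0,0,0],[0,0,0,0,0,0,0]]}}

```text
time: 7.93
eef_pos: [0.4575, 0.0785, 0.0649]
orientation: [-3.141, -0.0, 1.604]
force: [-0.1, 0.1, -0.3]
finger_gap: 0.0006
gripper_force: 0.0
```

Emit:
{"name": "arm_command", "arguments": {"series": [[0,0,0,0.45,0,0,0],[0,0,0,0.45,0,0,0],[0,0,0,0.1,0,0,0],[0,0,0,0.1,0,0,0],[0,0,0,0,0,0,0]]}}

```text
time: 8.35
eef_pos: [0.4577, 0.0799, 0.0434]
orientation: [-3.141, -0.0, 1.607]
force: [-1.4, 0.4, 3.0]
finger_gap: 0.0002
gripper_force: 1.9
```

Emit:
{"name": "arm_command", "arguments": {"series": [[0,0,0,0.06,0,0,0],[0,0,0,0,0,0,0],[0,0,0,0,0,0,0]]}}

```text
time: 8.6
eef_pos: [0.4578, 0.0799, 0.043]
orientation: [3.142, 0.0, 1.607]
force: [-2.9, 0.1, 11.4]
finger_gap: 0.0002
gripper_force: 5.8
```

The fine key is at its stop (11 N). Now the hold key.

Emit:
{"name": "arm_command", "arguments": {"series": [[0,0,0,-0.25,0,0,0],[0,0,0,-0.95,0,0,0],[0,0,0,0,0,0,0],[0,0,0,0,0,0,0]]}}

```text
time: 8.93
eef_pos: [0.4583, 0.0792, 0.0667]
orientation: [3.14, -0.0, 1.606]
force: [-0.7, -0.4, 0.1]
finger_gap: 0.0003
gripper_force: 0.0
```

Emit:
{"name": "arm_command", "arguments": {"series": [[0,-0.65,0.02,0,0,0,0],[0,-0.65,0.03,0,0,0,0],[0,-0.65,0.03,0,0,0,0],[0,0,0,0,0,0,0],[0,0,0,0,0,0,0]]}}

```text
time: 9.35
eef_pos: [0.4604, 0.0397, 0.0657]
orientation: [-3.14, -0.0, 1.604]
force: [-0.8, 0.4, 0.6]
finger_gap: 0.0003
gripper_force: 0.0
```

Emit:
{"name": "arm_command", "arguments": {"series": [[0,0,0,0.45,0,0,0],[0,0,0,0.45,0,0,0],[0,0,0,0.1,0,0,0],[0,0,0,0.1,0,0,0],[0,0,0,0,0,0,0]]}}

```text
time: 9.77
eef_pos: [0.4605, 0.0407, 0.0439]
orientation: [-3.141, -0.0, 1.607]
force: [-0.5, 0.2, 3.3]
finger_gap: 0.0003
gripper_force: 1.7
```

Emit:
{"name": "arm_command", "arguments": {"series": [[0,0,0,0.06,0,0,0],[0,0,0,0,0,0,0],[0,0,0,0,0,0,0]]}}

```text
time: 10.02
eef_pos: [0.4606, 0.0407, 0.0434]
orientation: [-3.142, -0.0, 1.606]
force: [-1.4, 1.6, 3.4]
finger_gap: 0.0005
gripper_force: 2.0
```

Emit:
{"name": "arm_command", "arguments": {"series": [[0,0,0,0.05,0,0,0],[0,0,0,0,0,0,0],[0,0,0,0,0,0,0]]}}

```text
time: 10.27
eef_pos: [0.4607, 0.0407, 0.043]
orientation: [3.141, 0.0, 1.606]
force: [-4.4, 1.4, 12.8]
finger_gap: 0.0008
gripper_force: 6.5
```

The hold key is at its stop (12.8 N). Lift and go back to the lid.

Emit:
{"name": "arm_command", "arguments": {"series": [[0,0,0,-0.25,0,0,0],[0,0,0,-1,0,0,0],[0,0,0,-1,0,0,0],[0,0,0,-1,0,0,0],[0,0,0,-1,0,0,0]]}}

```text
time: 10.68
eef_pos: [0.4606, 0.0397, 0.1279]
orientation: [-3.141, 0.0, 1.606]
force: [0.0, 0.2, 0.3]
finger_gap: 0.0004
gripper_force: 0.0
```

Emit:
{"name": "arm_command", "arguments": {"series": [[60,0,0,-1,0,0,0],[60,0,0,-1,0,0,0],[60,0,0,-1,0,0,0],[60,0,0,-1,0,0,0],[60,-0.5,0.03,0,0,0,0]]}}

```text
time: 11.1
eef_pos: [0.4639, 0.0315, 0.2107]
orientation: [3.135, 0.0, 1.608]
force: [-0.0, 1.0, -0.1]
finger_gap: 0.0313
gripper_force: 0.0
```

Emit:
{"name": "arm_command", "arguments": {"series": [[60,-1,0.03,0,0,0,0],[60,-1,0.03,0,0,0,0],[60,-1,0.03,0,0,0,0],[60,-1,0.03,0,0,0,0],[60,-1,0.03,0,0,0,0]]}}

```text
time: 11.52
eef_pos: [0.4676, -0.0717, 0.2063]
orientation: [-3.14, 0.0, 1.605]
force: [0.1, -0.2, -1.0]
finger_gap: 0.06
gripper_force: 0.0
```

Emit:
{"name": "arm_command", "arguments": {"series": [[60,-1,0.03,0,0,0,0],[60,-1,0.03,0,0,0,0],[60,-1,0.03,0,0,0,0],[60,-1,0.03,0,0,0,0],[60,-1,0.03,0,0,0,0]]}}

```text
time: 11.93
eef_pos: [0.4739, -0.1715, 0.2061]
orientation: [-3.14, 0.0, 1.605]
force: [0.6, -0.0, 0.4]
finger_gap: 0.0599
gripper_force: 0.0
```

Emit:
{"name": "arm_command", "arguments": {"series": [[60,-1,0.03,0,0,0,0],[60,-1,0.03,0,0,0,0],[60,-1,0.03,0,0,0,0],[60,-1,0.03,0,0,0,0],[60,-1,0.03,0,0,0,0]]}}

```text
time: 12.35
eef_pos: [0.4802, -0.2712, 0.206]
orientation: [-3.14, -0.0, 1.605]
force: [0.1, -0.0, -0.1]
finger_gap: 0.0601
gripper_force: 0.0
```

Emit:
{"name": "arm_command", "arguments": {"series": [[60,-1,0.03,0,0,0,0],[60,-0.65,0.03,0,0,0,0],[60,0,0,0,0,0,0],[60,0,0,0,0,0,0]]}}

```text
time: 12.68
eef_pos: [0.483, -0.3024, 0.2063]
orientation: [-3.14, -0.001, 1.604]
force: [0.2, -0.1, -0.5]
finger_gap: 0.06
gripper_force: 0.0
```

```bash
python3 snap.py w5
```

```text
12.6833 [ 0.483  -0.3024  0.2063] [-3.1404e+00 -1.1000e-03  1.6045e+00] [ 0.2 -0.1 -0.5] 0.06001697405422266
```

Emit:
{"name": "arm_command", "arguments": {"series": [[60,0,0,0,0,0,1],[60,0,0,0,0,0,1],[60,0,0,0,0,0,1],[60,0,0,0,0,0,1],[60,0,0,0,0,0,1]]}}

```text
time: 13.15
eef_pos: [0.4839, -0.3005, 0.2072]
orientation: [-3.141, -0.0, 1.103]
force: [0.6, -1.3, 0.1]
finger_gap: 0.0603
gripper_force: 0.0
```

Emit:
{"name": "arm_command", "arguments": {"series": [[60,0,0,0,0,0,1],[60,0,0,0,0,0,1],[60,0,0,0,0,0,1],[60,0,0,0,0,0,1],[60,0,0,0,0,0,1]]}}

```text
time: 13.57
eef_pos: [0.4839, -0.3004, 0.2072]
orientation: [-3.141, -0.0, 0.603]
force: [-0.2, -0.5, 0.3]
finger_gap: 0.0596
gripper_force: 0.0
```

Emit:
{"name": "arm_command", "arguments": {"series": [[60,0,0,0,0,0,1],[60,0,0,0,0,0,1],[60,0,0,0,0,0,1],[60,0,0,0,0,0,1],[60,0,0,0,0,0,0.45]]}}

```text
time: 13.98
eef_pos: [0.4839, -0.3005, 0.2072]
orientation: [-3.141, -0.0, 0.159]
force: [1.1, -0.7, 0.1]
finger_gap: 0.06
gripper_force: 0.0
```

Emit:
{"name": "arm_command", "arguments": {"series": [[60,0,0,0,0,0,0],[60,0,0,0,0,0,0]]}}

```text
time: 14.15
eef_pos: [0.4839, -0.301, 0.2072]
orientation: [-3.141, -0.0, 0.164]
force: [-0.6, -0.5, 0.8]
finger_gap: 0.0601
gripper_force: 0.0
```

```bash
python3 snap.py w6
python3 - <<'E'
from h import *
import pickle
o=[]
for n in('w5','w6'):
    s,c,i=pickle.load(open(f'pics/{n}.pkl','rb'));p=proj(c,(.484,-.302,.075)).round().astype(int);print(n,p-60)
    x,y=p-60; o.append(cv2.resize(np.clip(i[y:y+120,x:x+120].astype(float)*3.2,0,255).astype(np.uint8),(396,396),interpolation=cv2.INTER_CUBIC))
cv2.imwrite('pics/c56.png',np.hstack(o))
E
```

```text
14.15 [ 0.4839 -0.301   0.2072] [-3.1413 -0.      0.1642] [-0.6 -0.5  0.8] 0.060077170609399703
w5 [222 147]
w6 [222 145]
```

View pics/c56.png

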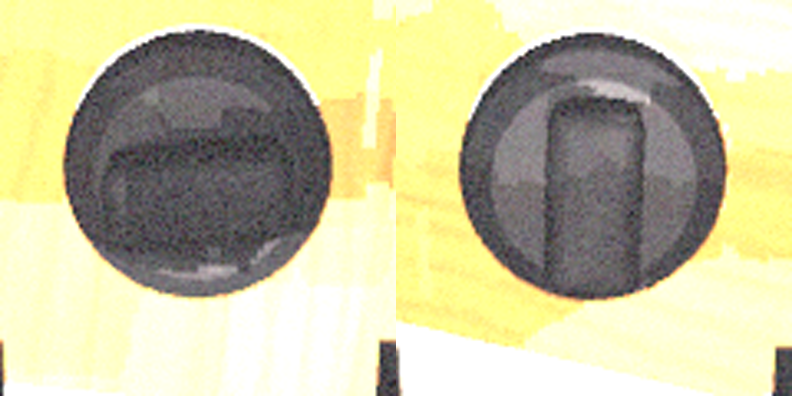

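Right tile (w6): the bar is vertical, spanning x≈548–640 and y≈100–292, so it is parallel to the tool at yaw 0.164. Left tile (w5): the bar centre is near (198,197).

Run:
```python
from h import *
import pickle
D={n:pickle.load(open(f'pics/{n}.pkl','rb')) for n in('w1','w2','w5','w6')}
P={'w1':(184.4,41.7),'w2':(271.1,198.),'w5':(282,206.7),'w6':(282,204.4)}
for S in(('w5','w6'),('w1','w6'),('w1','w2','w5','w6')):
    print(S,*[np.round(v,4) for v in tri([D[n][1] for n in S],[P[n] for n in S])])
for n in P: print(n,plane(D[n][1],P[n],.083).round(4))
s,c,_=D['w6']
for z in(.085,.075,.06):print(z,'tcp axis px',proj(c,[*s['eef_pos'][:2],z]).round(1))
```

```text
('w5', 'w6') [ 0.4839 -0.3018  0.074 ] [0. 0.]
('w1', 'w6') [ 0.4839 -0.3015  0.0754] [0.0005 0.0005]
('w1', 'w2', 'w5', 'w6') [ 0.4842 -0.3016  0.0748] [0.0009 0.0011 0.0003 0.0002]
w1 [ 0.4831 -0.3035  0.083 ]
w2 [ 0.487  -0.3014  0.083 ]
w5 [ 0.4837 -0.2995  0.083 ]
w6 [ 0.4862 -0.3014  0.083 ]
0.085 tcp axis px [281.1 207.4]
0.075 tcp axis px [281.1 204.6]
0.06 tcp axis px [281.  200.6]
```

The bar centre is (0.484,-0.3015), under the tool, and the measured height is consistent with the bar (57–85 mm). Descend.

Emit:
{"name": "arm_command", "arguments": {"series": [[60,0,0,0.9,0,0,0],[60,0,0,0.9,0,0,0],[60,0,0,0.9,0,0,0],[60,0,0,0.9,0,0,0],[60,0,0,0.9,0,0,0]]}}

```text
time: 14.62
eef_pos: [0.4837, -0.3019, 0.1165]
orientation: [-3.142, -0.0, 0.162]
force: [-0.2, 1.1, 0.1]
finger_gap: 0.0603
gripper_force: 0.0
```

Emit:
{"name": "arm_command", "arguments": {"series": [[60,0,0,0.9,0,0,0],[60,0,0,0.7,0,0,0],[60,0,0,0.4,0,0,0],[60,0,0,0.2,0,0,0],[60,0,0,0,0,0,0]]}}

```text
time: 15.03
eef_pos: [0.4834, -0.302, 0.0726]
orientation: [-3.141, 0.001, 0.161]
force: [-0.5, 0.4, 0.7]
finger_gap: 0.0601
gripper_force: 0.0
```

Emit:
{"name": "arm_command", "arguments": {"series": [[60,0,0,0.1,0,0,0],[60,0,0,0.1,0,0,0],[60,0,0,0,0,0,0]]}}

```text
time: 15.28
eef_pos: [0.4839, -0.3025, 0.0696]
orientation: [3.141, -0.001, 0.161]
force: [1.2, 0.8, -0.1]
finger_gap: 0.0601
gripper_force: 0.0
```

Emit:
{"name": "arm_command", "arguments": {"series": [[60,0,0,0.2,0,0,0],[60,0,0,0.2,0,0,0],[60,0,0,0.08,0,0,0],[60,0,0,0,0,0,0],[60,0,0,0,0,0,0]]}}

```text
time: 15.7
eef_pos: [0.4835, -0.3024, 0.0594]
orientation: [-3.141, 0.0, 0.161]
force: [0.8, 0.3, -0.7]
finger_gap: 0.0595
gripper_force: 0.0
```

Emit:
{"name": "arm_command", "arguments": {"series": [[30,0,0,0,0,0,0],[26,0,0,0,0,0,0],[24,0,0,0,0,0,0],[20,0,0,0,0,0,0],[18,0,0,0,0,0,0]]}}

```text
time: 16.12
eef_pos: [0.4837, -0.3024, 0.0597]
orientation: [3.141, -0.0, 0.161]
force: [-1.2, -0.4, -0.3]
finger_gap: 0.0288
gripper_force: 0.0
```

Emit:
{"name": "arm_command", "arguments": {"series": [[10,0,0,0,0,0,0],[10,0,0,0,0,0,0],[10,0,0,0,0,0,0],[10,0,0,0,0,0,0]]}}

```text
time: 16.45
eef_pos: [0.4837, -0.3024, 0.0596]
orientation: [3.141, -0.0, 0.161]
force: [0.2, 0.6, 0.9]
finger_gap: 0.0259
gripper_force: 29.9
```

Gripped: 25.9 mm at 30 N. Lift and carry to the bowl (0.557,0.103).

Emit:
{"name": "arm_command", "arguments": {"series": [[10,0,0,-0.3,0,0,0],[10,0,0,-0.8,0,0,0],[10,0,0,-1,0,0,0],[10,0,0,-1,0,0,0],[10,0,0,-1,0,0,0]]}}

```text
time: 16.87
eef_pos: [0.4833, -0.3021, 0.1425]
orientation: [-3.141, 0.001, 0.161]
force: [-0.0, -0.4, -1.1]
finger_gap: 0.0256
gripper_force: 29.9
```

Emit:
{"name": "arm_command", "arguments": {"series": [[10,0,0,-1,0,0,0],[10,0,0,-1,0,0,0],[10,0,0,-1,0,0,0],[10,0,0,-0.4,0,0,0],[10,0,0,0,0,0,0]]}}

```text
time: 17.28
eef_pos: [0.4847, -0.3029, 0.2118]
orientation: [3.139, -0.003, 0.161]
force: [-0.0, -0.1, -2.8]
finger_gap: 0.0257
gripper_force: 29.9
```

Emit:
{"name": "arm_command", "arguments": {"series": [[10,0.2,-0.5,0,0,0,0],[10,0.3,-0.9,0,0,0,0],[10,0.35,-0.97,0,0,0,0],[10,0.35,-0.97,0,0,0,0],[10,0.35,-0.97,0,0,0,0]]}}

```text
time: 17.7
eef_pos: [0.4995, -0.2101, 0.2076]
orientation: [-3.14, 0.003, 0.161]
force: [0.1, -0.5, -0.8]
finger_gap: 0.026
gripper_force: 29.9
```

Emit:
{"name": "arm_command", "arguments": {"series": [[10,0.35,-0.97,0,0,0,0],[10,0.35,-0.97,0,0,0,0],[10,0.35,-0.97,0,0,0,0],[10,0.35,-0.97,0,0,0,0],[10,0.35,-0.97,0,0,0,0]]}}

```text
time: 18.12
eef_pos: [0.5184, -0.1088, 0.2077]
orientation: [-3.14, 0.003, 0.162]
force: [0.8, 0.1, -1.3]
finger_gap: 0.0258
gripper_force: 29.9
```

Emit:
{"name": "arm_command", "arguments": {"series": [[10,0.35,-0.97,0,0,0,0],[10,0.35,-0.97,0,0,0,0],[10,0.35,-0.97,0,0,0,0],[10,0.35,-0.97,0,0,0,0],[10,0.35,-0.97,0,0,0,0]]}}

```text
time: 18.53
eef_pos: [0.5372, -0.0077, 0.2077]
orientation: [-3.141, 0.003, 0.162]
force: [-0.1, -0.5, -1.0]
finger_gap: 0.0256
gripper_force: 29.9
```

Emit:
{"name": "arm_command", "arguments": {"series": [[10,0.35,-0.97,0,0,0,0],[10,0.35,-0.9,0,0,0,0],[10,0.3,-0.7,0,0,0,0],[10,0,0,0,0,0,0],[10,0,0,0,0,0,0]]}}

```text
time: 18.95
eef_pos: [0.5488, 0.0454, 0.208]
orientation: [-3.141, 0.003, 0.163]
force: [0.4, 0.7, -1.7]
finger_gap: 0.0262
gripper_force: 29.9
```

```bash
python3 snap.py w7
python3 - <<'E'
from h import *
i=grab_frame('side');s=telemetry.sense();cv2.imwrite('pics/s7.png',i)
cv2.imwrite('pics/m7.png',np.hstack([cv2.resize(cv2.imread('pics/w7.png'),(400,300)),cv2.resize(i[90:300,150:430],(400,300))]))
R=np.array([np.cos(s['orientation'][2]),np.sin(s['orientation'][2])]);d=np.array([.5573,.1030])-s['eef_pos'][:2]
print('tool dx,dy',R@d,d@[R[1],-R[0]],s['eef_pos'])
E
```

```text
18.95 [0.5488 0.0454 0.208 ] [-3.1412e+00  3.0000e-03  1.6320e-01] [ 0.4  0.7 -1.7] 0.026158101214124662
tool dx,dy 0.017520399707000943 -0.05762394967021933 [0.54918001 0.04332128 0.20852658]
```

View pics/m7.png

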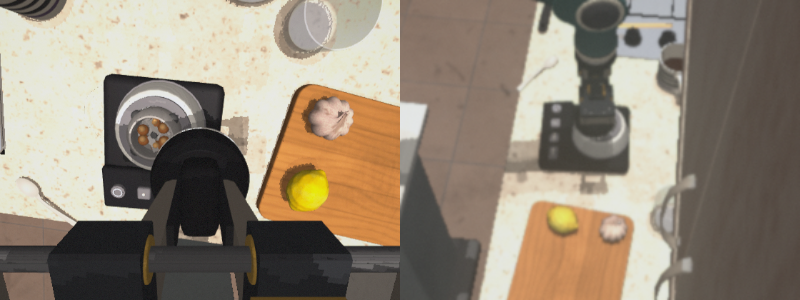

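The lid is held upright, with its silhouette apex near (287,179) in full pixels. The bowl is still visible at about (215,185). I'll check the lid's offset in the hand numerically.

Run:
```python
from h import *
import pickle
from scipy.spatial.transform import Rotation as Ro
s,c,i=pickle.load(open('pics/w7.pkl','rb'));T=Ro.from_euler('xyz',s['orientation']).as_matrix()
g=cv2.cvtColor(i,cv2.COLOR_BGR2GRAY)
for x in(230,250,270,280,290,310,330):
    col=g[150:250,x].astype(int);print(x,[int(150+k) for k in np.where((col[:-1]>=65)&(col[1:]<65))[0]][:4])
th=np.linspace(0,2*np.pi,361)
for ox in(-.003,0,.003):
    pts=[]
    for z,r in((.0386,.0415),(.010,.0415),(.003,.035)):
        P=np.array([proj(c,s['eef_pos']+T@[ox+r*np.cos(a),r*np.sin(a),z]) for a in th]);pts.append(P)
    hull=cv2.convexHull(np.float32(np.vstack(pts)))[:,0]
    up=np.array([p for p in hull if p[1]<230]);up=up[np.argsort(up[:,0])]
    print(ox,'top row',[(x,round(float(np.interp(x,up[:,0],up[:,1])),1)) for x in(230,250,270,280,290,310,330)])
```

```text
230 [202]
250 [186]
270 [180]
280 [179]
290 [153, 180]
310 [187]
330 [203]
-0.003 top row [(230, 205.8), (250, 189.3), (270, 182.4), (280, 181.4), (290, 181.9), (310, 187.5), (330, 201.8)]
0 top row [(230, 200.9), (250, 184.4), (270, 177.6), (280, 176.6), (290, 177.0), (310, 182.6), (330, 196.9)]
0.003 top row [(230, 196.0), (250, 179.5), (270, 172.7), (280, 171.7), (290, 172.1), (310, 177.7), (330, 191.9)]
```

Emit:
{"name": "arm_command", "arguments": {"series": [[10,0.25,-0.85,0,0,0,0],[10,0.25,-0.85,0,0,0,0],[10,0.25,-0.8,0,0,0,0],[10,0.1,-0.4,0,0,0,0],[10,0,0,0,0,0,0]]}}

```text
time: 19.47
eef_pos: [0.5572, 0.1054, 0.2093]
orientation: [-3.141, 0.0, 0.162]
force: [-0.3, -0.5, -0.8]
finger_gap: 0.0261
gripper_force: 29.9
```

Emit:
{"name": "arm_command", "arguments": {"series": [[10,0,0,0,0,0,0],[10,0,0,0,0,0,0]]}}

```text
time: 19.63
eef_pos: [0.5574, 0.1024, 0.2093]
orientation: [3.141, 0.001, 0.159]
force: [0.9, -0.3, -0.4]
finger_gap: 0.026
gripper_force: 29.9
```

The lid sits about 2 mm back in the hand, so I shift the tool +x by 2 mm and descend.

Emit:
{"name": "arm_command", "arguments": {"series": [[10,0.09,0,0.9,0,0,0],[10,0,0,0.9,0,0,0],[10,0,0,0.7,0,0,0],[10,0,0,0.3,0,0,0],[10,0,0,0,0,0,0]]}}

```text
time: 20.05
eef_pos: [0.5583, 0.1031, 0.1521]
orientation: [3.141, 0.003, 0.159]
force: [0.0, -0.1, -0.8]
finger_gap: 0.026
gripper_force: 29.9
```

Emit:
{"name": "arm_command", "arguments": {"series": [[10,0,0,0.2,0,0,0],[10,0,0,0.2,0,0,0],[10,0,0,0,0,0,0]]}}

```text
time: 20.3
eef_pos: [0.5593, 0.1043, 0.1456]
orientation: [3.141, -0.0, 0.16]
force: [-0.4, 0.3, -0.6]
finger_gap: 0.0259
gripper_force: 29.9
```

Emit:
{"name": "arm_command", "arguments": {"series": [[10,0,0.07,0,0,0,0],[10,0,0,0.2,0,0,0],[10,0,0,0.2,0,0,0],[10,0,0,0.15,0,0,0],[10,0,0,0,0,0,0]]}}

```text
time: 20.72
eef_pos: [0.5589, 0.1028, 0.1339]
orientation: [3.141, 0.002, 0.161]
force: [-1.1, -0.6, -1.3]
finger_gap: 0.026
gripper_force: 29.9
```

Emit:
{"name": "arm_command", "arguments": {"series": [[10,0,0,0.1,0,0,0],[10,0,0,0.1,0,0,0],[10,0,0,0,0,0,0]]}}

```text
time: 20.97
eef_pos: [0.5601, 0.1031, 0.1317]
orientation: [3.141, -0.001, 0.161]
force: [-0.4, -0.4, 5.6]
finger_gap: 0.0258
gripper_force: 30.0
```

Emit:
{"name": "arm_command", "arguments": {"series": [[10,0,0,0.1,0,0,0],[10,0,0,0.1,0,0,0],[10,0,0,0,0,0,0]]}}

```text
time: 21.22
eef_pos: [0.5602, 0.1031, 0.1278]
orientation: [3.141, -0.002, 0.161]
force: [-0.5, -0.8, 4.0]
finger_gap: 0.026
gripper_force: 30.0
```

Emit:
{"name": "arm_command", "arguments": {"series": [[10,0,0,0.1,0,0,0],[10,0,0,0.1,0,0,0],[10,0,0,0,0,0,0]]}}

```text
time: 21.47
eef_pos: [0.5586, 0.1026, 0.1214]
orientation: [3.141, 0.002, 0.161]
force: [0.4, -1.7, -5.6]
finger_gap: 0.0257
gripper_force: 30.0
```

It clicked (force reversed, pulling down). Press on to the stop.

Emit:
{"name": "arm_command", "arguments": {"series": [[10,0,0,0.1,0,0,0],[10,0,0,0.1,0,0,0],[10,0,0,0,0,0,0]]}}

```text
time: 21.72
eef_pos: [0.5596, 0.1032, 0.1186]
orientation: [3.142, -0.0, 0.161]
force: [-2.8, -2.1, 1.8]
finger_gap: 0.0257
gripper_force: 30.0
```

Emit:
{"name": "arm_command", "arguments": {"series": [[10,0,0,0.1,0,0,0],[10,0,0,0.05,0,0,0],[10,0,0,0,0,0,0]]}}

```text
time: 21.97
eef_pos: [0.56, 0.1033, 0.1163]
orientation: [3.141, -0.001, 0.161]
force: [-3.5, -1.4, 6.8]
finger_gap: 0.026
gripper_force: 30.0
```

Emit:
{"name": "arm_command", "arguments": {"series": [[10,0,0,0.08,0,0,0],[10,0,0,0,0,0,0],[10,0,0,0,0,0,0]]}}

```text
time: 22.22
eef_pos: [0.5601, 0.1034, 0.1161]
orientation: [3.141, -0.002, 0.161]
force: [-7.4, -2.6, 16.1]
finger_gap: 0.0257
gripper_force: 30.0
```

Emit:
{"name": "arm_command", "arguments": {"series": [[10,0,0,0.05,0,0,0],[10,0,0,0,0,0,0],[10,0,0,0,0,0,0]]}}

```text
time: 22.47
eef_pos: [0.56, 0.1033, 0.116]
orientation: [3.141, -0.002, 0.161]
force: [-10.0, -3.7, 21.5]
finger_gap: 0.0257
gripper_force: 30.0
```

Hard stop at TCP z=0.116 (0.1156 expected) with 21 N. One last look before handing in.

Run:
```python
from h import *
a=grab_frame('wrist');b=grab_frame('side');s=telemetry.sense();print(s['time'],s['eef_pos'].round(4),s['force'].round(1))
cv2.imwrite('pics/m8.png',np.hstack([cv2.resize(a,(400,300)),cv2.resize(b[90:370,150:430],(300,300))]))
```

```text
22.5667 [0.5601 0.1034 0.116 ] [-10.1  -3.5  23.8]
```

View pics/m8.png

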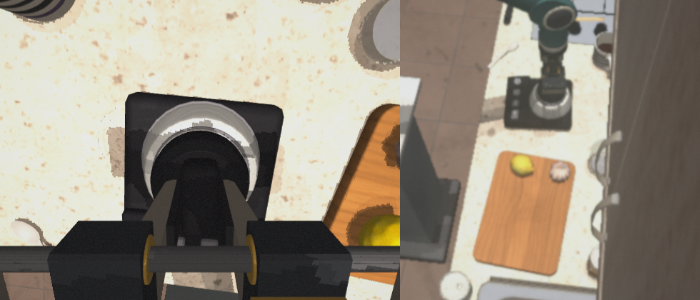

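The lid sits concentric on the housing at about (203,165) in the wrist view. The lemon, garlic and tin are unmoved in the side view.

```bash
python3 -c "
from h import *
print(job_done())"
```

```text
the job is handed in; nothing more can be done
None
```

I pressed the power, fine and run keys in order, each down to its stop, then clicked the lid on and handed the job in at about 22.6 s with the hand still holding it at the hard stop at about 22 N; the coarse key was left alone and nothing looked disturbed in the last side view, though the hand-in returned no verdict.

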